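# Set out the condiments on the breakfast buffet board

### The arm

A 7-joint arm with a two-finger parallel gripper is mounted at the origin on the work surface. World frame = base frame: x ahead of the robot, y to its left, z up, the work surface at z = 0. Lengths are in m, angles in rad, forces in N, time in s.
With the tool pointing down it reaches from about 0.425 to 0.95 m from the base axis. Payload 4.7 kg.
Tool frame: the origin (TCP) lies at the very end of the fingers, on their centre line; the grasp point (between the pads) lies 19 mm behind it; z points along the fingers, y is the direction in which the jaws open and shut (so a half turn about z gives the same grasp; the last joint's range is limited). The gripper opens to 85 mm and grips with 20 to 120 N. Pads are 22 mm wide; open, the fingers measure 114 mm over their backs; the gripper's body (76 mm by 85 mm) begins 54 mm behind the grasp point. The pads swing forward as they close: fully open they stand 13 mm farther back than shut.
Start: joints at [1.231, 0.469, -0.049, 1.532, 0.024, 1.141, -0.082], TCP at [0.206, -0.643, 0.231] pointing down, gripper open.
Joint ranges: [-2.59, 2.59], [-0.33, 1.99], [-1.39, 1.29], [0.1, 2.45], [-1.04, 4.18], [0.21, 1.99], [-2.66, 2.66]. Speed limits (rad/s): [2.57, 2.57, 3.14, 3.14, 3.14, 3.14, 3.14].

### API

Orientations are given as a 3x3 rotation matrix whose columns are the frame's x, y, z axes.
In Python, from station import env gives the robot as it stands. Calls block until the motion is done:
- env.move_ptp(position, orientation): joint-space move of the TCP to a pose.
- env.movel(position, ori=None, vel=0.15, until_force=None): straight line of the TCP; ori=None keeps the orientation; vel is the mean speed in m/s. With until_force (N) it stops when the force on the tool has changed by that much, and returns True; else False.
- env.set_joints(angles): joint-space move.
- env.move_gripper(opening, grip_force=None): finger opening in m; grip_force is the grip in N (None keeps the last); returns when the fingers have stopped.
- env.sleep(seconds).
- env.inverse_kinematics(position, orientation): joint angles nearest the present ones, or None.
- env.observe(): the state.
- env.camera(name): name is "scene" or "top" or "wrist"; returns a dict with "img" (384x512x3 uint8, red, green, blue), "intrinsics" (3x3 intrinsics, pixels), "camera_from_world" (4x4, takes a point from world to camera coordinates). Camera axes: x right, y down, z forward; pixel columns grow to the right and rows downward; lengths in m; the calibration is good to about 2 mm. A picture is of the moment at which its call begins. There is no depth.
A pose or a line that the arm cannot do raises env.MotionError and nothing moves.
- env.job_done(): hands the job in, once; it reports no verdict.
The state is a dict: "clock": time; "q": joint angles; "qvel": joint speeds; "joint_efforts": joint torques, N m; "position": TCP position; "tcp_rot": TCP orientation; "ft_force": force on the tool from outside, world axes, zero at the start; "torque": the same for the moment, N m; "gripper_width": finger opening in m.
Only numpy, scipy, OpenCV 4.12 (cv2) and the standard library are available. Lean on these libraries where they do the work, as an engineer would, in place of code of your own. Each camera call takes 0.05 s, during which the arm holds its last target.

### The job

Set out the breakfast board on the buffet trolley, everything upright and centred on its round: the pepper mill on the white round in front of the stack of plates, the honey jar on the terracotta round in front of the fruit bowl ('in front' means on the robot's side), and the blue ramekin on the cork round between the plates and the fruit bowl. Put the wooden lid with the red knob squarely on top of the ramekin, so that it sits down on the rim, and leave the little flower vase standing where it is.

Things in the scene. Friction and masses are not known exactly. Their poses are not given: they have to be found in the camera images.
- mill: Loose pepper mill of dark wood, 92 mm tall: body 46 mm in diameter at the foot, 44 mm at 62 mm height, a narrow neck (28 mm) at 68 mm, then a head 36 mm wide. Grip the body about 50 mm up. About 0.16 kg. Starts on the table left or right of the board. Origin: centre of underside; z up.
- honey: Loose closed honey jar, amber glass with a yellow cap, 76 mm tall: glass 58 mm in diameter up to 54 mm height, cap 54 mm in diameter from 60 to 76 mm. Grip the glass about 40 mm up. About 0.22 kg. Starts on the table left or right of the board. Origin: centre of underside; z up.
- ramekin: Loose open ramekin (small dish) of blue ceramic, 45 mm tall, outside diameter 60 mm at the foot and 64 mm at the rim, wall 4 mm (mouth 56 mm wide). Grip it from outside about 28 mm up. About 0.15 kg. Starts on the table left or right of the board. Origin: centre of underside; z up.
- lid: Loose wooden lid, red knob, lying plug down. From below: plug 50 mm across (tapering to 44), 6 mm deep, enters the ramekin's mouth; disc 68 mm across, from 6 to 13 mm height, rests on the rim; knob to grip, 22 mm across, from 13 to 35 mm. Seated, its origin is 39 mm above the ramekin's. 0.06 kg. Starts on the table left or right of the board. Origin: centre of underside; z up.
- white_round: Target: white marble round, 4 mm thick and 74 mm across, fixed flat on a 12 mm thick dark wooden board, so its top is 16 mm above the table. Origin: centre of its underside; z up. It always lies in front of (on the robot's side of) the stack of plates, about 135 mm from the stack's axis.
- clay_round: Target: terracotta-coloured round, 4 mm thick and 74 mm across, fixed flat on a 12 mm thick dark wooden board, so its top is 16 mm above the table. Origin: centre of its underside; z up. It always lies in front of (on the robot's side of) the fruit bowl, about 135 mm from the bowl's axis.
- cork_round: Target: cork round, 4 mm thick and 74 mm across, fixed flat on a 12 mm thick dark wooden board, so its top is 16 mm above the table. Origin: centre of its underside; z up. It always lies between the stack of plates and the fruit bowl, with about 120 mm free between these two.
- plates: Landmark, fixed: stack of six small white plates on the board, 124 mm in diameter; its top is about 60 mm above the table. Origin: centre of its underside, 12 mm above the table; its -x axis points to its round. It may stand on the left or the right half of the board.
- fruit_bowl: Landmark, fixed: light wooden bowl with four oranges on the board, 120 mm in diameter; the top orange reaches about 102 mm above the table. Origin: centre of its underside, 12 mm above the table; its -x axis points to its round. It stands on the other half of the board from the plates.
- vase: Bystander to leave alone: loose white bud vase with a red flower, 48 mm in diameter, 110 mm tall, standing on the table at the outer left or right, 80 to 150 mm (centre to centre) from the nearest thing. A plain white shaker of 44 mm diameter and 83 mm height (not needed) stands likewise on the other side. Origin: centre of its underside; z up.
There are look-alikes about, which are no part of the job. Leave any green look-alike of the mill alone. Leave any purple look-alike of the lid alone.

How it is judged:
At the end, for the whole second after the job is handed in: Mill on white, honey on terracotta, ramekin on cork round: each upright (0.08 rad), foot on the round, within 12 mm of its centre; lid level on the ramekin's rim, plug in (within 6 mm of the axis, 3 mm of seated height); all released and at rest; vase within 20 mm of its start (horizontal distance between mill and white_round below 0.012 m and z of mill in the frame of white_round between 0.001 and 0.008 m and angle between each of mill, honey, ramekin, lid's own z axis and vertical below 0.08 rad and linear speed of each of mill, honey, ramekin, lid below 0.01 m/s and horizontal distance between honey and clay_round below 0.012 m and z of honey in the frame of clay_round between 0.001 and 0.008 m and horizontal distance between ramekin and cork_round below 0.012 m and z of ramekin in the frame of cork_round between 0.001 and 0.008 m and horizontal distance between lid and ramekin below 0.006 m and z of lid in the frame of ramekin between 0.036 and 0.042 m and distance of vase from where it was at the start of the episode below 0.02 m and angle between vase's own z axis and vertical below 0.15 rad); the robot touches nothing.
It fails at once if the flower vase is pushed away (20 mm) or tipped (distance of vase from where it was at the start of the episode above 0.02 m or angle between vase's own z axis and vertical above 0.35 rad).
It also fails if it takes over 109 s, if anything falls off the work surface, if the arm or the gripper's body presses on something with over 40 N, if the wrist force passes 120 N, or if a joint passes its speed limit or range.

## Working session

There is one attempt and no reset: what is moved stays moved. The work goes in short steps, each a Python script; the robot and the scene stay as the last script left them, time stands still between calls to the robot, and variables do not carry over. Pictures are saved under pics/ and viewed, and the job is handed in when it is done.

```bash
ls; mkdir -p pics
python3 - <<'E'
from station import env
import cv2,numpy as np
for n in ("scene","top"):
    c=env.camera(n); cv2.imwrite(f"pics/{n}0.png",cv2.resize(c["img"][:,:,::-1],(800,600),interpolation=cv2.INTER_CUBIC))
    cv2.imwrite(f"pics/raw_{n}0.png",c["img"][:,:,::-1]); np.savez(f"{n}.npz",**c)
    print(n,c["intrinsics"].round(1).tolist(),c["camera_from_world"].round(3).tolist())
print(env.observe()["clock"])
E
```

```text
pics
scene [[375.7, 0.0, 253.5], [0.0, 375.7, 189.2], [0.0, 0.0, 1.0]] [[0.854, 0.52, 0.019, -0.423], [0.391, -0.616, -0.684, -0.159], [-0.344, 0.591, -0.73, 1.367], [0.0, 0.0, 0.0, 1.0]]
top [[477.3, 0.0, 249.7], [0.0, 477.3, 195.5], [0.0, 0.0, 1.0]] [[-0.004, -1.0, -0.008, 0.022], [-0.989, 0.005, -0.146, 0.497], [0.146, 0.008, -0.989, 1.626], [0.0, 0.0, 0.0, 1.0]]
0.1
```

View pics/scene0.png

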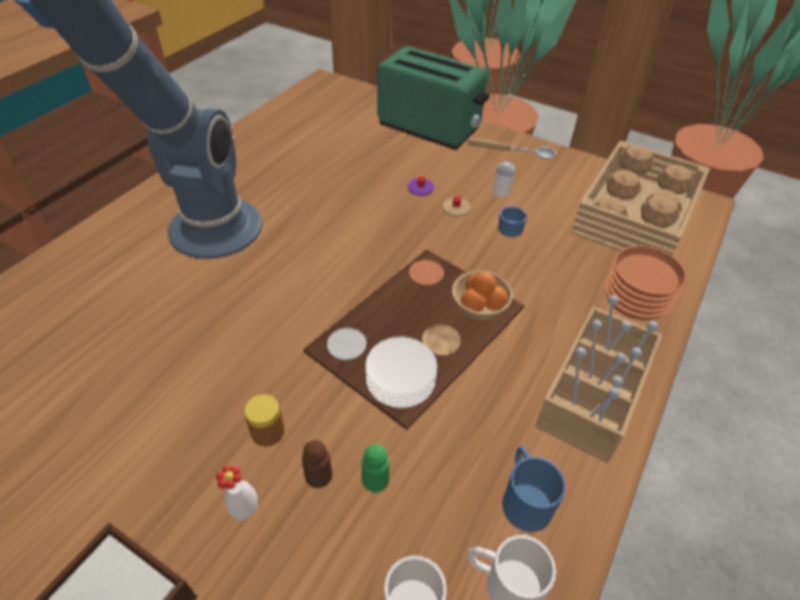

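View pics/top0.png

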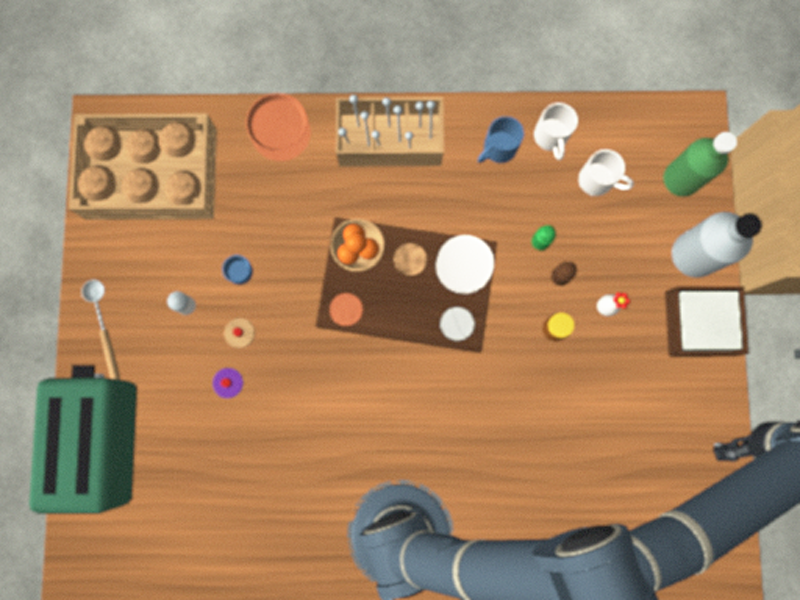

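The scene is tidy. Possible confusions, as pixels in the 800×600 top view:
- **Mill:** dark one (563,272) or green look-alike (543,237).
- **Lid:** tan disc (238,332) or purple look-alike (228,383). The cork round (410,260) is also tan.
- **Ramekin:** blue dish (237,270) or blue jug (505,138).
- **Honey:** only the yellow cap (560,325).
- **Vase and shaker:** vase (608,305), shaker (180,300).

By the description I choose the dark mill, the tan lid and the handle-less blue dish. Next I check these in crops and measure them.

```bash
cat > h.py <<'E'
import numpy as np,cv2
def ray(c,u,v):
    K=c["intrinsics"];T=c["camera_from_world"];R=T[:3,:3];t=T[:3,3]
    d=R.T@np.linalg.inv(K)@np.array([u,v,1.]);return -R.T@t,d
def onz(c,u,v,z):
    o,d=ray(c,u,v);return o+d*(z-o[2])/d[2]
def proj(c,p):
    T=c["camera_from_world"];q=c["intrinsics"]@(T[:3,:3]@np.asarray(p,float)+T[:3,3]);return q[:2]/q[2]
def hsvmask(img,lo,hi):
    return cv2.inRange(cv2.cvtColor(img,cv2.COLOR_RGB2HSV),np.array(lo),np.array(hi))
def blobs(m,win=None,amin=15):
    if win is not None:
        w=np.zeros_like(m);x0,y0,x1,y1=win;w[y0:y1,x0:x1]=255;m=m&w
    n,l,s,ce=cv2.connectedComponentsWithStats(m)
    return [(int(s[i,4]),ce[i].round(1).tolist(),s[i,:4].tolist()) for i in np.argsort(-s[1:,4])+1 if s[i,4]>=amin]
E
python3 - <<'E'
from h import *
t=dict(np.load("top.npz"));s=dict(np.load("scene.npz"))
I=t["img"]
k=.64
def show(n,lo,hi,win):
    print(n,blobs(hsvmask(I,lo,hi),[int(a*k) for a in win])[:3])
show("yellow",(22,120,100),(34,255,255),(530,290,590,360))
show("dark",(0,0,0),(179,255,75),(540,250,590,300))
show("blue",(95,80,40),(125,255,255),(210,240,270,300))
show("red knob",(170,150,80),(179,255,255),(215,310,260,355)); show("red knob0",(0,180,80),(6,255,255),(215,310,260,355))
show("tan",(8,20,190),(28,130,255),(210,310,270,360))
show("clay",(0,100,150),(12,255,255),(320,285,370,330))
show("white",(0,0,140),(179,50,255),(435,300,480,345))
show("plates",(0,0,180),(179,40,255),(430,230,500,300))
show("cork",(8,60,120),(28,255,255),(390,240,430,280))
show("vase",(0,0,150),(179,40,255),(590,285,640,325))
show("shaker",(0,0,110),(179,50,255),(160,285,200,320))
show("green",(50,100,50),(80,255,255),(525,220,560,255))
a=cv2.resize(I[150:250,330:420],None,fx=5,fy=5,interpolation=cv2.INTER_CUBIC)
b=cv2.resize(I[150:250,100:170],None,fx=5,fy=5,interpolation=cv2.INTER_CUBIC)
cv2.imwrite("pics/crop1.png",np.hstack([a,b])[:,:,::-1])
d=I[130:235,195:325]; cv2.imwrite("pics/crop2.png",cv2.resize(d,None,fx=5,fy=5,interpolation=cv2.INTER_CUBIC)[:,:,::-1])
E
```

```text
yellow [(204, [358.6, 207.8], [351, 200, 16, 17])]
dark []
blue [(219, [151.8, 172.2], [144, 164, 17, 17])]
red knob []
red knob0 [(20, [152.0, 212.1], [150, 210, 5, 5])]
tan [(247, [152.5, 213.0], [143, 204, 20, 19])]
clay [(365, [220.9, 197.7], [211, 187, 21, 22])]
white [(387, [292.2, 206.7], [281, 196, 23, 22])]
plates [(1082, [297.0, 168.7], [279, 151, 37, 37])]
cork [(391, [262.2, 165.4], [251, 155, 23, 22])]
vase [(116, [388.1, 195.3], [382, 189, 13, 13])]
shaker [(179, [115.2, 193.5], [107, 187, 18, 14])]
green [(153, [347.5, 151.6], [341, 145, 14, 15])]
```

View pics/crop1.png

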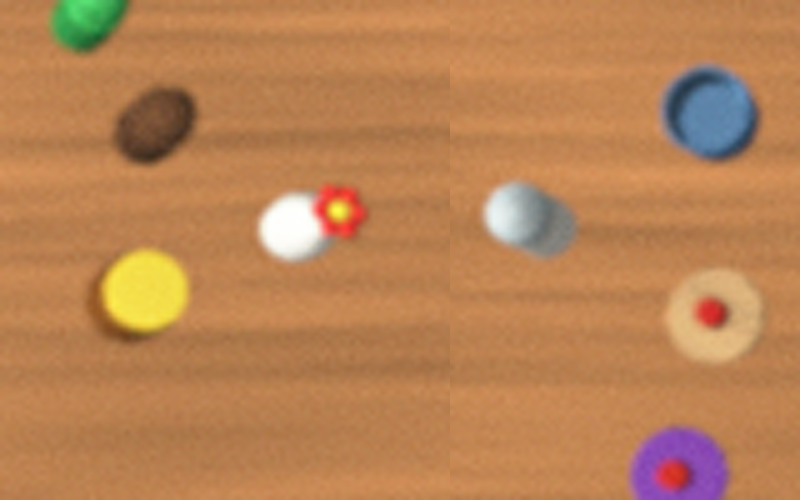

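View pics/crop2.png

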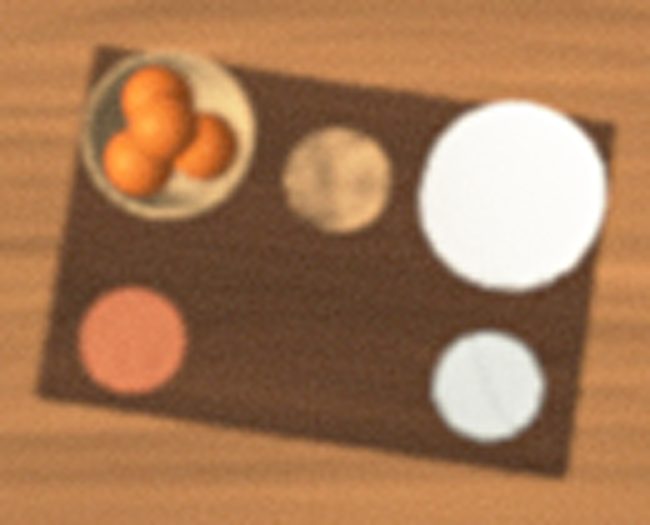

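Crop 1 shows the dark mill at crop (155,125), well clear of the green one, and the honey jar at (145,290). It also shows the open blue dish at (710,112) and the tan lid with red knob at (714,315). The look-alikes are clearly different. Crop 2 shows the cork (337,180), clay (132,340) and white (488,385) rounds. Positions next.

Run:
```python
from h import *
t=dict(np.load("top.npz"));s=dict(np.load("scene.npz"))
def P(n,c,u,v,z): p=onz(c,u,v,z); print(n,p[:2].round(4)); return p
# pixel centres: centroid indices used directly
I=t["img"]
m=cv2.inRange(cv2.cvtColor(I,cv2.COLOR_RGB2HSV)[:,:,2],0,115); print(blobs(m,(346,160,378,194)))
b=[x for x in blobs(m,(346,160,378,194))][0]
mt=P("mill top@45",t,*b[1],.045)
P("honey",t,358.6,207.8,.076); P("ramekin rim",t,151.8,172.2,.045)
P("lid disc",t,152.5,213.0,.013);P("lid knob",t,152,212.1,.035)
c=P("clay",t,220.9,197.7,.016);w=P("white",t,292.2,206.7,.016);p=P("plates",t,297,168.7,.06);k=P("cork",t,262.2,165.4,.016)
P("vase",t,387.5,195.3,.06);P("shaker",t,114,193,.06);P("green",t,347.5,151.6,.05)
print("white-plates",np.linalg.norm((w-p)[:2]),"clay-white yaw",np.arctan2(*(c-w)[:2]))
# scene
S=s["img"];
def sh(n,lo,hi,win,z):
    q=blobs(hsvmask(S,lo,hi),[int(a*.64) for a in win])[:1]; print(n,q); 
    if q: P("  scene "+n,s,*q[0][1],z)
sh("mill",(0,0,0),(179,255,90),(290,430,340,500),.045)
sh("yellow",(22,120,80),(34,255,255),(235,385,295,430),.076)
sh("blue",(95,80,40),(125,255,255),(490,195,535,245),.025)
sh("clay",(0,100,150),(12,170,255),(400,255,450,290),.016)
sh("white",(0,0,140),(179,50,255),(320,320,372,364),.016)
sh("cork",(8,60,120),(28,150,255),(420,320,465,360),.016)
sh("tan",(8,20,160),(28,130,255),(435,190,475,220),.013)
from station import env
c=env.camera("wrist");print(c["intrinsics"].round(0).tolist());o=env.observe();print(o["gripper_width"],o["tcp_rot"].round(3).tolist())
T=c["camera_from_world"];R=o["tcp_rot"];print("cam in tcp",(R.T@(-T[:3,:3].T@T[:3,3]-o["position"])).round(3),(T[:3,:3]@R).round(2).tolist())
```

```text
[(126, [361.4, 175.2], [354, 168, 15, 15])]
mill top@45 [ 0.5648 -0.3694]
honey [ 0.4468 -0.3485]
ramekin rim [0.5798 0.3619]
lid disc [0.4398 0.3626]
lid knob [0.4405 0.3598]
clay [0.4925 0.1217]
white [ 0.4592 -0.1291]
plates [ 0.5861 -0.1444]
cork [ 0.6079 -0.0249]
vase [ 0.4914 -0.4525]
shaker [0.5045 0.4873]
green [ 0.6481 -0.3229]
white-plates 0.12785291793425954 clay-white yaw 0.1320573505980256
mill [(354, [202.1, 299.2], [194, 285, 18, 27])]
  scene mill [ 0.5773 -0.3754]
yellow [(341, [167.2, 262.4], [157, 253, 21, 20])]
  scene yellow [ 0.4546 -0.3528]
blue [(213, [327.2, 141.3], [320, 134, 16, 16])]
  scene blue [0.5848 0.3679]
clay [(272, [272.4, 173.8], [262, 166, 22, 16])]
  scene clay [0.4952 0.1223]
white [(397, [221.5, 219.5], [209, 210, 26, 20])]
  scene white [ 0.4623 -0.1288]
cork [(397, [282.3, 217.0], [269, 207, 26, 21])]
  scene cork [ 0.6114 -0.0234]
tan [(403, [290.6, 129.6], [278, 121, 26, 19])]
  scene tan [0.4347 0.371 ]
[[271.0, 0.0, 252.0], [0.0, 271.0, 187.0], [0.0, 0.0, 1.0]]
0.08574308887426686 [[0.952, 0.306, -0.0], [0.306, -0.952, 0.001], [-0.0, -0.001, -1.0]]
cam in tcp [ 0.07   0.    -0.143] [[0.0, 1.0, -0.0], [-0.96, 0.0, -0.27], [-0.27, 0.0, 0.96]]
```

Rounds agree within about 4 mm across views, white–plates and cork–plates distances are plausible. I'll move over the mill and refine with the wrist camera.

```bash
cat >> h.py <<'E'
def Rz(a):
    c,s=np.cos(a),np.sin(a);return np.array([[c,s,0],[s,-c,0],[0,0,-1.]])
def snap(env,name,cam="wrist"):
    c=env.camera(cam);cv2.imwrite(f"pics/{name}.png",cv2.resize(c["img"],(768,576),interpolation=cv2.INTER_CUBIC)[:,:,::-1]);np.savez(name+".npz",**c);return c
E
python3 - <<'E'
from h import *
from station import env
for n,p,a in [("mill",(.571,-.372),.58),("white",(.46,-.129),.2),("honey",(.45,-.35),-.8),("clay",(.494,.122),0),("ram",(.582,.364),.3),("cork",(.609,-.024),1.44),("cork",(.609,-.024),-1.7),("lid",(.438,.366),.3)]:
    for z in (.03,.2):
        q=env.inverse_kinematics(np.array([*p,z]),Rz(a)); print(n,z,None if q is None else np.round(q,2))
env.move_ptp(np.array([.571,-.372,.2]),Rz(.58))
snap(env,"w1"); o=env.observe(); print(o["clock"],o["position"])
E
```

```text
mill 0.03 [ 0.64  0.69 -0.18  1.66  0.16  0.8  -0.6 ]
mill 0.2 [ 0.66  0.51 -0.21  1.54  0.11  1.1  -0.57]
white 0.03 [ 0.4   0.46 -0.26  2.15  0.22  0.56 -1.39]
white 0.2 [ 0.55  0.21 -0.41  2.    0.1   0.95 -1.29]
honey 0.03 [ 0.53  0.55  0.07  1.95 -0.06  0.64 -1.73]
honey 0.2 [ 0.56  0.33  0.03  1.83 -0.01  0.99 -1.77]
clay 0.03 [ 0.04  0.53 -0.47  2.07  0.39  0.63 -2.26]
clay 0.2 [ 0.36  0.34 -0.83  1.92  0.3   1.   -2.18]
ram 0.03 [-0.21  0.79 -0.63  1.63  0.55  0.91 -2.32]
ram 0.2 [-0.04  0.69 -0.94  1.5   0.57  1.24 -2.33]
cork 0.03 [ 0.37  0.67 -0.55  1.83  0.48  0.78 -0.57]
cork 0.2 [ 0.46  0.47 -0.67  1.7   0.33  1.08 -0.44]
cork 0.03 [ 0.73  0.97 -1.19  1.81  1.02  1.12  2.18]
cork 0.2 [ 0.75  0.68 -1.18  1.69  0.66  1.23  2.43]
lid 0.03 [-0.22  0.68 -0.75  1.92  0.65  0.8  -2.6 ]
lid 0.2 [ 0.03  0.57 -1.12  1.78  0.56  1.15 -2.54]
1.8667 [ 0.56962482 -0.37424868  0.20008621]
```

View pics/w1.png

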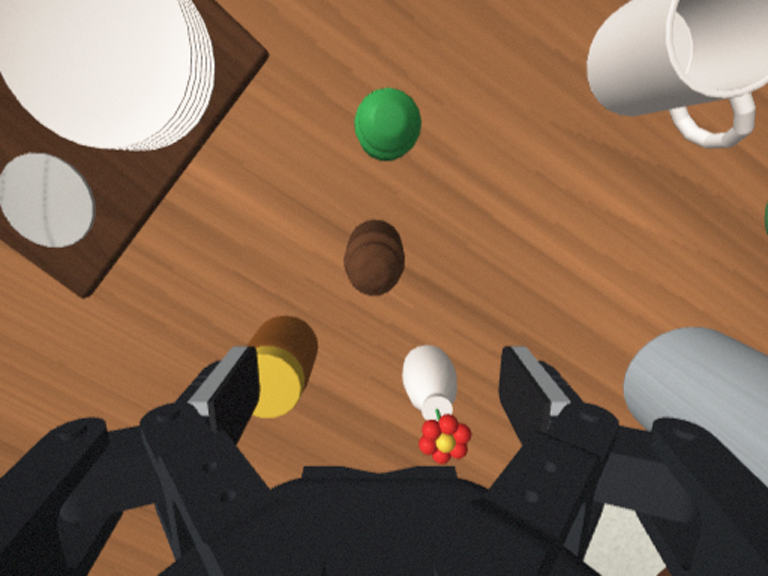

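The wrist view shows the dark mill at (375,257), the green one at (388,123), the honey cap at (275,382), the vase at (430,380) and the white round at (47,200).

Run:
```python
from h import *
from station import env
c=dict(np.load("w1.npz")); k=1/1.5
# mill: head outline circle ~ z .080, widest ; fit from contour lower edge
m=cv2.inRange(cv2.cvtColor(c["img"],cv2.COLOR_RGB2HSV)[:,:,2],0,100)
bl=blobs(m,(220,135,280,205)); print(bl[:2])
x,y,w,h=bl[0][2]
# foot: circle 46mm at z~0 top arc; head: circle at bottom
print("mid@45",onz(c,*bl[0][1],.047)[:2].round(4),"head",onz(c,375*k,264*k,.08)[:2].round(4))
q=blobs(hsvmask(c["img"],(22,120,80),(34,255,255)),(165,220,210,285)); print(q[:1],onz(c,*q[0][1],.076)[:2].round(4))
# vase/white
q=blobs(hsvmask(c["img"],(0,0,120),(179,60,255)),(0,95,66,168)); print(q[:1],onz(c,*q[0][1],.016)[:2].round(4))
# green check
q=blobs(hsvmask(c["img"],(50,80,30),(80,255,255)),(220,50,300,115)); print(q[:1],onz(c,*q[0][1],.05)[:2].round(4))
env.sleep(.1);o=env.observe();print(o["position"],o["clock"])
```

```text
[(1303, [252.1, 171.5], [230, 147, 40, 50])]
mid@45 [ 0.573  -0.3729] head [ 0.5742 -0.3696]
[(1194, [184.6, 254.3], [168, 231, 35, 47])] [ 0.4592 -0.3579]
[(3066, [29.9, 133.0], [0, 102, 62, 63])] [ 0.4625 -0.1297]
[(1637, [257.8, 82.2], [236, 59, 44, 48])] [ 0.6545 -0.3268]
[ 0.56998389 -0.37363889  0.20006967] 1.9667
```

Run:
```python
from h import *
from station import env
p=np.array([.5735,-.372])
env.move_gripper(.07)
env.movel(np.array([*p,.10]),vel=.2)
env.movel(np.array([*p,.033]),vel=.12)
o=env.observe();print(o["position"],o["ft_force"].round(1))
env.move_gripper(.02,40)
o=env.observe();print(o["gripper_width"],o["ft_force"].round(1))
env.movel(np.array([*p,.2]),vel=.2)
o=env.observe();print(o["gripper_width"],o["ft_force"].round(1),o["clock"])
w=np.array([.4615,-.1292])
env.move_ptp(np.array([*w,.2]),Rz(.3));env.sleep(.15)
snap(env,"w2");o=env.observe();print(o["position"],o["clock"],o["q"].round(2))
```

```text
[ 0.57417139 -0.37230082  0.03377149] [ 0.5 -0.2 -1.1]
0.04324159477895985 [-1.8  1.2  6.5]
0.04336683741455369 [ 1.  -0.2 -2.5] 4.9667
[ 0.46212783 -0.13028953  0.1998384 ] 6.2083 [ 0.41  0.2  -0.25  2.01  0.06  0.94 -1.15]
```

View pics/w2.png

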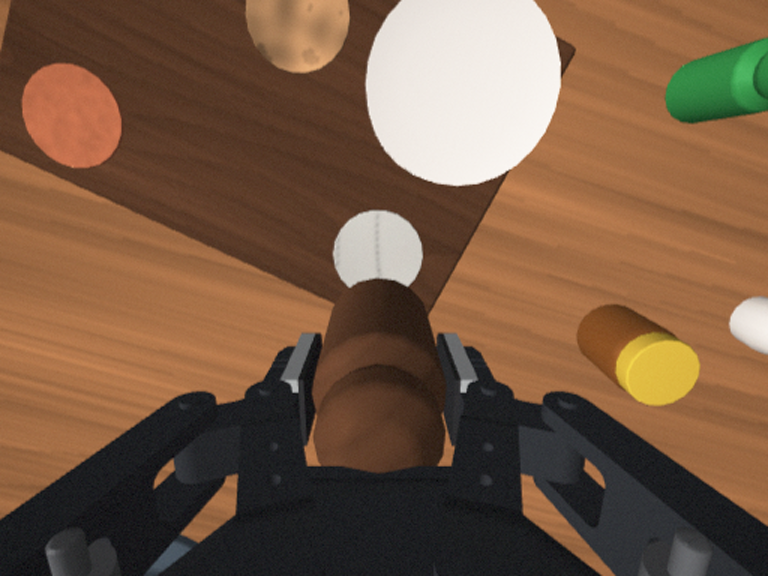

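The mill is held straight in the fingers. The white round is at (378,253), clay at (72,115) and cork partly in view at (298,20). I check the mill's foot offset and the round before lowering.

Run:
```python
from h import *
c=dict(np.load("w2.npz")); k=1/1.5
a=.3
print("foot edge",onz(c,380*k,279*k,.1665)[:2], "-> centre",onz(c,380*k,279*k,.1665)[:2]-.023*np.array([np.cos(a),np.sin(a)]))
# white: top edge, left, right extents
tp=onz(c,378*k,210*k,.016)[:2]; print("white from top edge",tp-.037*np.array([np.cos(a),np.sin(a)]))
print("white from L/R",((onz(c,333.5*k,253*k,.016)+onz(c,422.5*k,253*k,.016))/2)[:2],np.linalg.norm(onz(c,333.5*k,253*k,.016)-onz(c,422.5*k,253*k,.016)))
q=blobs(hsvmask(c["img"],(0,90,120),(12,255,255)),(0,30,95,125)); print(q[:1],"clay",onz(c,*q[0][1],.016)[:2].round(4))
q=blobs(hsvmask(c["img"],(22,120,80),(34,255,255)),(380,180,480,285)); print(q[:1],"honey",onz(c,*q[0][1],.076)[:2].round(4))
```

```text
foot edge [ 0.48234388 -0.12564995] -> centre [ 0.46037114 -0.13244691]
white from top edge [ 0.46123554 -0.13119086]
white from L/R [ 0.46309563 -0.13054269] 0.07319758763399795
[(3608, [47.2, 76.6], [14, 42, 67, 70])] clay [0.4964 0.121 ]
[(2017, [437.9, 245.5], [411, 222, 55, 48])] honey [ 0.453  -0.3466]
```

```bash
cat >> h.py <<'E'
def place(env,p,z,openw,fz=4):
    env.movel(np.array([*p,z+.03]),vel=.2);env.movel(np.array([*p,z+.006]),vel=.08)
    hit=env.movel(np.array([*p,z-.003]),vel=.02,until_force=fz)
    o=env.observe();print("place",hit,o["position"].round(4),o["ft_force"].round(1))
    env.move_gripper(openw);env.sleep(.1)
    env.movel(np.array([*p,.2]),vel=.25);print("clock",env.observe()["clock"])
E
python3 - <<'E'
from h import *
from station import env
place(env,(.4625,-.1297),.0495,.07)
h=np.array([.453,-.348])
env.move_ptp(np.array([*h,.2]),Rz(-.8));env.move_gripper(.082);env.sleep(.1)
snap(env,"w3");o=env.observe();print(o["position"],o["clock"],o["q"].round(2))
E
```

```text
place True [ 0.4631 -0.1298  0.0504] [-0.1  0.3  4.7]
clock 8.9917
[ 0.4532152  -0.34757979  0.20018076] 10.3 [ 0.56  0.33  0.03  1.82 -0.01  0.99 -1.78]
```

View pics/w3.png

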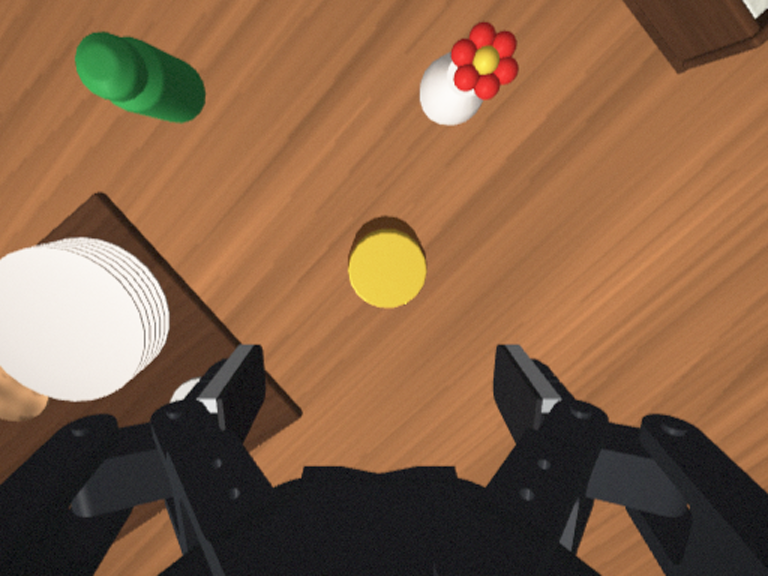

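Honey cap centred at (387,269), vase untouched at (450,90).

Run:
```python
from h import *
from station import env
c=dict(np.load("w3.npz"))
q=blobs(hsvmask(c["img"],(22,120,120),(34,255,255)),(220,140,300,215)); print(q[:1])
p=onz(c,*q[0][1],.076)[:2];print(p)
assert np.linalg.norm(p-[.453,-.348])<.012
env.movel(np.array([*p,.10]),vel=.2)
env.movel(np.array([*p,.023]),vel=.12)
o=env.observe();z0=o["position"][2];print(o["position"],o["ft_force"].round(1))
env.move_gripper(.03,40)
o=env.observe();print(o["gripper_width"],o["ft_force"].round(1))
env.movel(np.array([*p,.2]),vel=.2)
o=env.observe();print(o["gripper_width"],o["ft_force"].round(1),o["clock"],z0)
w=np.array([.4955,.1215])
env.move_ptp(np.array([*w,.2]),Rz(.3));env.sleep(.15)
snap(env,"w4");o=env.observe();print(o["position"],o["clock"],o["q"].round(2))
snap(env,"t4","top")
```

```text
[(2075, [257.8, 179.0], [232, 154, 52, 51])]
[ 0.4516271 -0.3529382]
[ 0.45227056 -0.35340605  0.023803  ] [ 0.5 -0.2  0.6]
0.05678480932987947 [-0.8  0.4  6.8]
0.056939294380196535 [-0.4  0.3 -1. ] 13.1333 0.02380300261686295
[0.49582585 0.12049722 0.19992307] 15.075 [ 0.06  0.27 -0.45  1.94  0.14  0.97 -1.73]
```

View pics/w4.png

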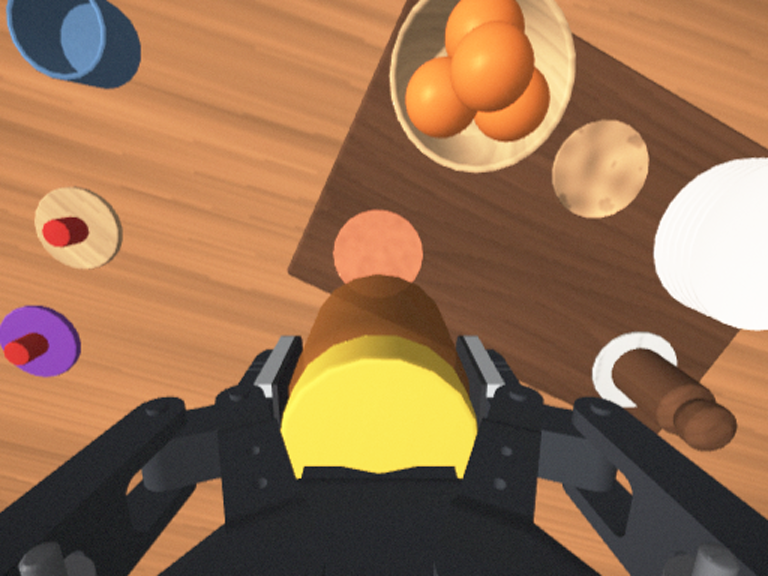

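View pics/t4.png

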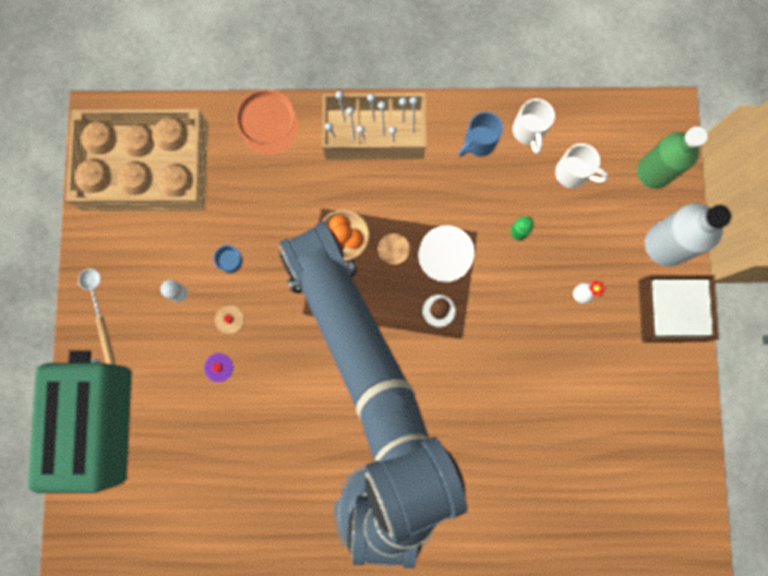

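The mill stands on the white round at wrist (635,375), the honey jar is held level, the clay round is at (378,252) and cork at (600,168). I compute the offset, then place.

Run:
```python
from h import *
from station import env
c=dict(np.load("w4.npz")); k=1/1.5; d=np.array([np.cos(.3),np.sin(.3)])
zf=.2-.0238
foot=onz(c,378*k,276*k,zf)[:2]-.029*d
cl=onz(c,378*k,210*k,.016)[:2]-.037*d
lr=((onz(c,333.5*k,252*k,.016)+onz(c,422.5*k,252*k,.016))/2)[:2]
print("foot",foot,"clay",cl,lr)
q=blobs(hsvmask(c["img"],(5,50,120),(25,200,255)),(362,75,437,150)); print(q[:2],"cork",onz(c,*q[0][1],.016)[:2].round(4))
q=blobs(hsvmask(c["img"],(8,20,150),(28,130,255)),(18,120,84,182)); print(q[:2],"lid",onz(c,*q[0][1],.013)[:2].round(4))
t=(cl+lr)/2
print(t)
assert np.linalg.norm(t-[.4955,.1215])<.006
place(env,tuple(t),.016+.0235,.078)
r=np.array([.583,.365])
env.move_ptp(np.array([*r,.2]),Rz(.7));env.move_gripper(.085);env.sleep(.1)
snap(env,"w5");o=env.observe();print(o["position"],o["clock"],o["q"].round(2))
```

```text
foot [0.49186965 0.11849779] clay [0.49480274 0.11941298] [0.49745698 0.12032382]
[(3469, [399.5, 112.1], [362, 79, 71, 68]), (176, [366.7, 82.1], [362, 75, 14, 21])] cork [ 0.6114 -0.0247]
[(1889, [52.6, 150.9], [23, 124, 56, 56])] lid [0.4458 0.3593]
[0.49612986 0.1198684 ]
place True [0.4967 0.12   0.0403] [-0.3  0.   4.9]
clock 17.9667
[0.58322282 0.3643297  0.20037694] 19.375 [-0.24  0.58 -0.57  1.51  0.33  1.15 -1.75]
```

View pics/w5.png

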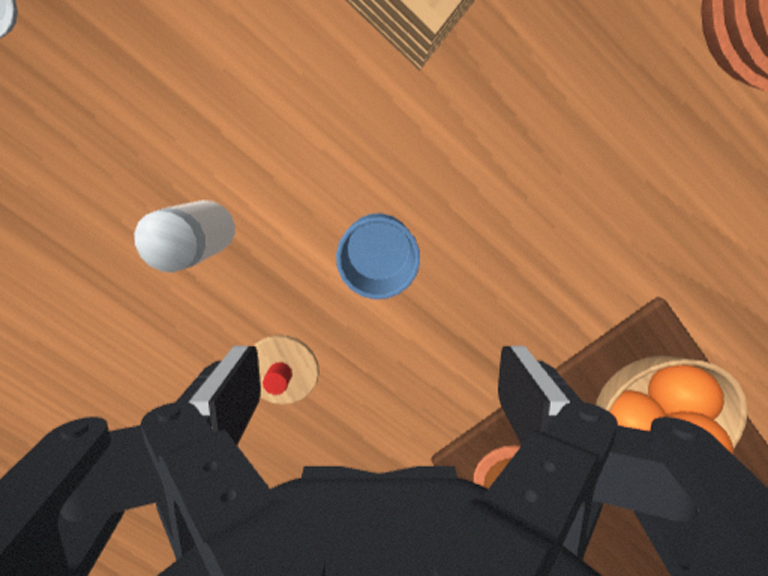

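Ramekin rim centred at (378,257), all clear around it.

Run:
```python
from h import *
from station import env
c=dict(np.load("w5.npz"))
q=blobs(hsvmask(c["img"],(95,80,30),(125,255,255)),(210,130,290,210)); print(q[:1])
x,y,w,h=q[0][2]
p=onz(c,x+w/2-.5,y+h/2-.5,.043)[:2];print(p, w,h)
assert np.linalg.norm(p-[.583,.365])<.01
env.movel(np.array([*p,.08]),vel=.2)
env.movel(np.array([*p,.011]),vel=.12)
o=env.observe();z0=o["position"][2];print(o["position"],o["ft_force"].round(1))
env.move_gripper(.04,35)
o=env.observe();print(o["gripper_width"],o["ft_force"].round(1))
env.movel(np.array([*p,.2]),vel=.2)
o=env.observe();print(o["gripper_width"],o["ft_force"].round(1),o["clock"],z0)
w=np.array([.6112,-.0245])
env.move_ptp(np.array([*w,.2]),Rz(1.44));env.sleep(.15)
snap(env,"w6");o=env.observe();print(o["position"],o["clock"],o["q"].round(2))
```

```text
[(2373, [251.5, 170.9], [224, 143, 55, 56])]
[0.58599534 0.36691544] 55 56
[0.58639986 0.36747235 0.01163498] [-0.3  0.4  0.5]
0.0632292179154655 [-1.2 -0.9  5.9]
0.06297538967856334 [ 0.1  0.7 -1.4] 22.2833 0.011634982830158534
[ 0.61131488 -0.02313382  0.20005295] 23.9417 [ 0.49  0.49 -0.72  1.7   0.36  1.09 -0.47]
```

View pics/w6.png

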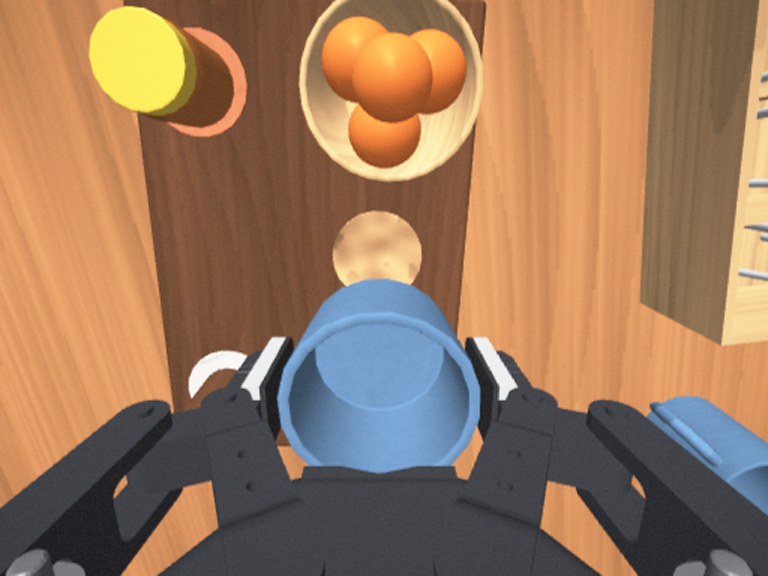

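The ramekin is held level over cork (377,255) and the honey stands on clay (205,80).

Run:
```python
from h import *
from station import env
c=dict(np.load("w6.npz")); k=1/1.5; d=np.array([np.cos(1.44),np.sin(1.44)])
foot=onz(c,379*k,281*k,.2-.0116)[:2]-.030*d
tp=onz(c,377*k,211*k,.016)[:2]-.037*d
lr=((onz(c,333*k,255*k,.016)+onz(c,422*k,255*k,.016))/2)[:2]
tcp=env.observe()["position"][:2]
print("foot",foot,"tcp",tcp,"cork",tp,lr)
t=(tp+lr)/2;print(t)
assert np.linalg.norm(t-[.6112,-.0245])<.006
place(env,tuple(t),.016+.0114,.077)
snap(env,"w6b")
l=np.array([.444,.361])
env.move_ptp(np.array([*l,.2]),Rz(.8));env.move_gripper(.05);env.sleep(.1)
snap(env,"w7");o=env.observe();print(o["position"],o["clock"],o["q"].round(2))
```

```text
foot [ 0.61166407 -0.02811348] tcp [ 0.61131488 -0.02313382] cork [ 0.61066135 -0.02597322] [ 0.61126194 -0.02499236]
[ 0.61096165 -0.02548279]
place True [ 0.6115 -0.0255  0.0287] [-0.5 -0.3  5.2]
clock 26.8417
[0.44406629 0.36092503 0.2000421 ] 28.975 [-0.21  0.42 -0.71  1.79  0.32  1.05 -1.81]
```

View pics/w6b.png

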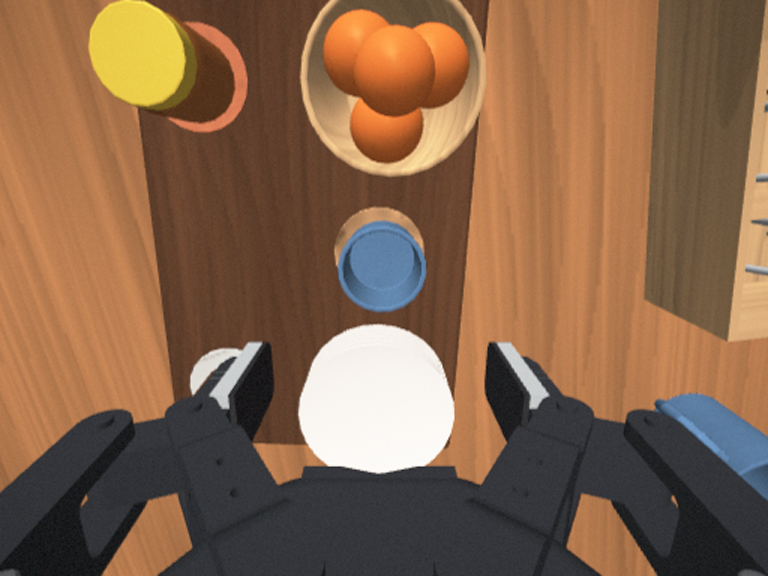

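View pics/w7.png

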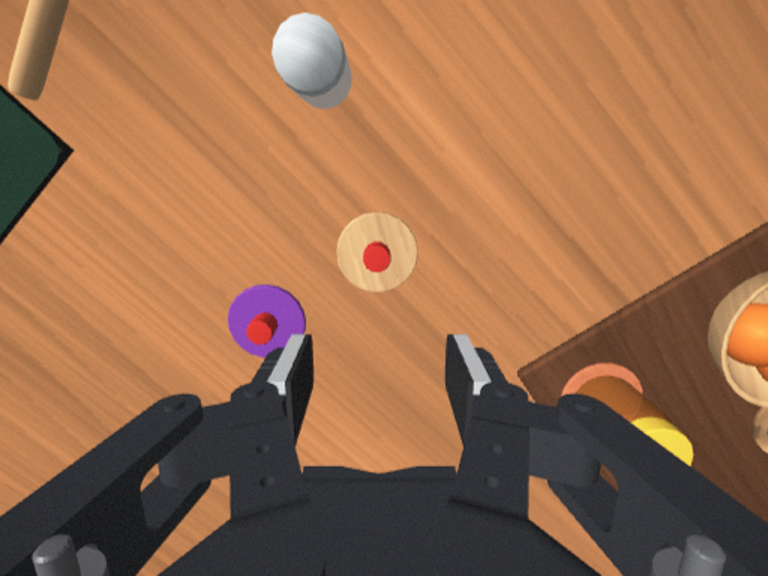

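Ramekin stands on the cork, rim at (382,267). The tan lid is centred at (377,252) with its knob at (376,257), and the purple one is well aside at (266,320).

Run:
```python
from h import *
c=dict(np.load("w6b.npz"))
q=blobs(hsvmask(c["img"],(95,80,30),(125,255,255)),(210,140,300,212)); print(q[:1]);x,y,w,h=q[0][2]
m=hsvmask(c["img"],(95,80,30),(125,255,255));mm=np.zeros_like(m);mm[140:212,210:300]=m[140:212,210:300]
e=cv2.fitEllipse(cv2.convexHull(cv2.findNonZero(mm)));print(e)
print("rim",onz(c,*e[0],.060)[:2],"bbox",onz(c,x+w/2-.5,y+h/2-.5,.060)[:2])
# horizontal extents at rim only: use bottom edge
d=np.array([np.cos(1.44),np.sin(1.44)])
print("from near edge",onz(c,e[0][0],y+h-.5,.061)[:2]+.032*d)
c=dict(np.load("w7.npz"))
q=blobs(hsvmask(c["img"],(8,20,150),(28,140,255)),(220,137,285,198));print(q[:1]);x,y,w,h=q[0][2];print("disc",onz(c,x+w/2-.5,y+h/2-.5,.012)[:2])
q=blobs(hsvmask(c["img"],(0,180,80),(8,255,255)),(235,155,270,190));print(q[:1]);print("knob",onz(c,*q[0][1],.033)[:2])
```

```text
[(2691, [254.3, 177.8], [226, 148, 58, 60])]
((254.17813110351562, 177.82679748535156), (57.590431213378906, 59.17327880859375), 174.36500549316406)
rim [ 0.61223724 -0.02715251] bbox [ 0.61262609 -0.02683913]
from near edge [ 0.61210144 -0.02863622]
[(2064, [250.8, 167.0], [224, 140, 56, 55])]
disc [0.44513271 0.36196668]
[(264, [250.8, 171.0], [243, 162, 17, 19])]
knob [0.4442595  0.36218341]
```

Run:
```python
from h import *
from station import env
p=np.array([.4445,.3622])
env.movel(np.array([*p,.07]),vel=.2)
hit=env.movel(np.array([*p,.0155]),vel=.06,until_force=8)
o=env.observe();z0=o["position"][2];print(hit,o["position"],o["ft_force"].round(1))
env.move_gripper(.01,35)
o=env.observe();print(o["gripper_width"],o["ft_force"].round(1))
env.movel(np.array([*p,.2]),vel=.15)
o=env.observe();print(o["gripper_width"],o["ft_force"].round(1),o["clock"],"z0",z0)
w=np.array([.612,-.0275])
env.move_ptp(np.array([*w,.2]),Rz(1.44));env.sleep(.2)
snap(env,"w8");snap(env,"s8","scene");o=env.observe();print(o["position"],o["clock"],o["q"].round(2))
```

```text
False [0.44467272 0.36254399 0.01582678] [ 1.  -0.7 -0.2]
0.02048788453806558 [-0.9 -0.6  4.1]
0.02037031780153207 [-0.4  1.  -1.9] 32.5833 z0 0.01582677892911095
[ 0.61197201 -0.02670465  0.20007694] 34.45 [ 0.51  0.5  -0.74  1.69  0.37  1.1  -0.48]
```

View pics/w8.png

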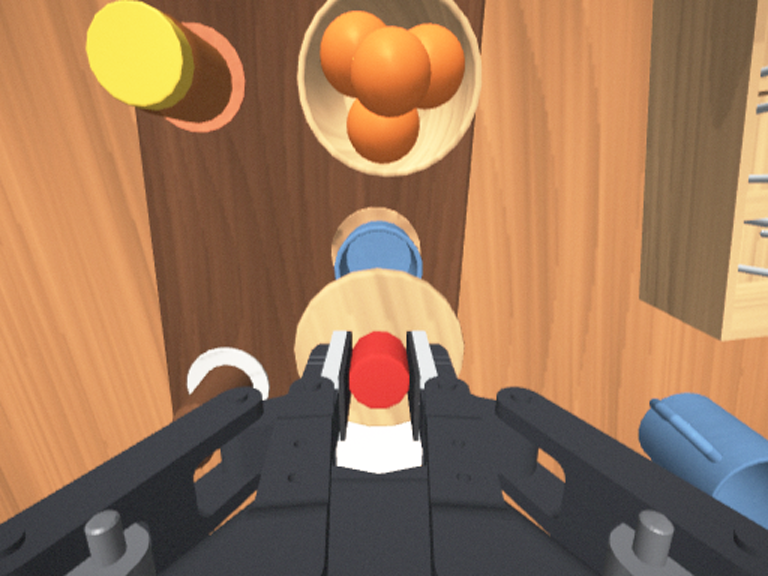

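Lid held level, disc spanning (295–463, 269–425). I check its centre relative to the ramekin's.

Run:
```python
from h import *
c=dict(np.load("w8.npz"));k=1/1.5;z=.1972
d=np.array([np.cos(1.44),np.sin(1.44)])
A=onz(c,379*k,269*k,z)[:2];B=onz(c,379*k,425*k,z)[:2];print("disc dia",np.linalg.norm(A-B),"centre",(A+B)/2,"top-34",A-.034*d)
L=onz(c,295*k,345*k,z)[:2];Rr=onz(c,463*k,345*k,z)[:2];print(np.linalg.norm(L-Rr),(L+Rr)/2)
# rim far edge at row 222, L/R
A=onz(c,378*k,221.5*k,.061)[:2]; print("ram rim far edge-.032",A-.032*d)
print("LR",(onz(c,335.5*k,262*k,.061)+onz(c,422.5*k,262*k,.061))[:2]/2)
```

```text
disc dia 0.06716842394453693 centre [ 0.61280253 -0.02785954] top-34 [ 0.61266275 -0.02826064]
0.06600738746199004 [ 0.61316726 -0.0250974 ]
ram rim far edge-.032 [ 0.61244291 -0.02679805]
LR [ 0.61361454 -0.02382069]
```

Run:
```python
from h import *
from station import env
p=(.6118,-.0268)
env.movel(np.array([*p,.11]),vel=.2);env.movel(np.array([*p,.08]),vel=.06)
o=env.observe();print(o["position"].round(4),o["ft_force"].round(1))
hit=env.movel(np.array([*p,.0685]),vel=.015,until_force=4)
o=env.observe();print(hit,o["position"].round(4),o["ft_force"].round(1),o["torque"].round(2))
snap(env,"w9")
```

```text
[ 0.6119 -0.0267  0.0799] [ 0.2  0.9 -0.2]
True [ 0.6118 -0.0269  0.0712] [-0.7  0.3  5. ] [-0.07  0.11 -0.  ]
```

View pics/w9.png

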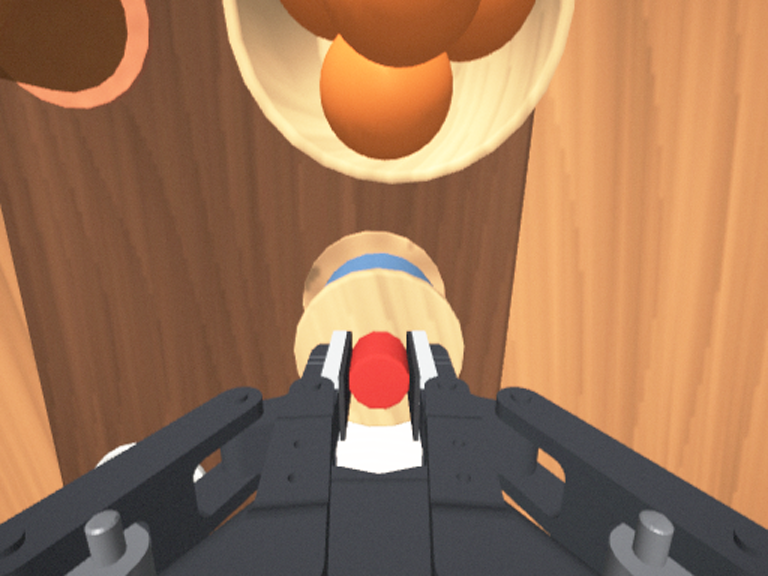

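Contact came at TCP z 0.0712 against the predicted seated 0.0708, so the plug is in. The picture shows the lid covering the ramekin at (378,345). I release and inspect.

Run:
```python
from h import *
from station import env
env.move_gripper(.05);env.sleep(.1)
env.movel(np.array([.6118,-.0268,.25]),vel=.2)
env.sleep(.3);snap(env,"w10")
env.move_ptp(np.array([.50,-.0,.36]),Rz(0.));env.sleep(.3);snap(env,"w11")
env.move_ptp(np.array([.35,-.35,.36]),Rz(-.6));env.sleep(.3)
snap(env,"t11","top");snap(env,"s11","scene");print(env.observe()["clock"])
```

```text
41.5667
```

View pics/w10.png

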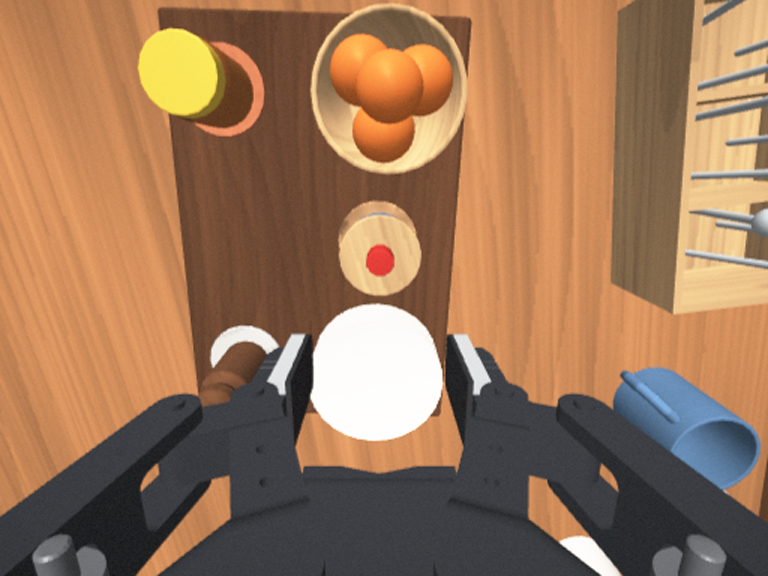

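View pics/w11.png

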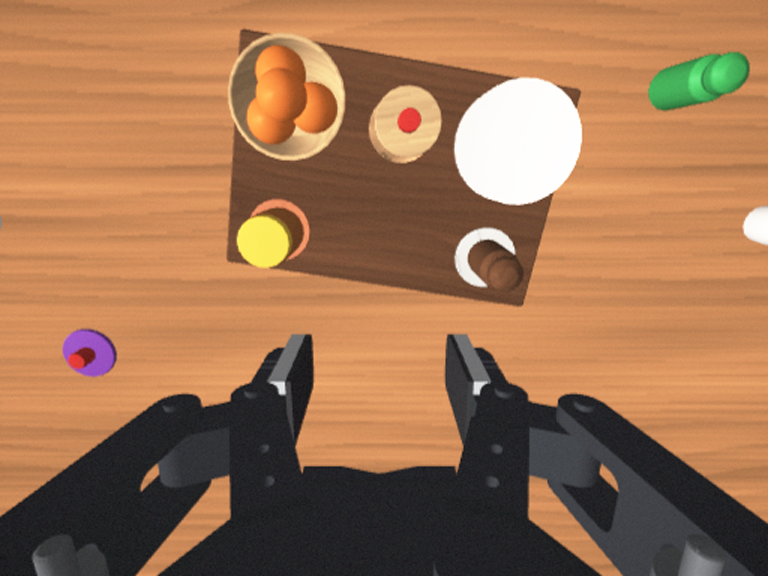

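View pics/s11.png

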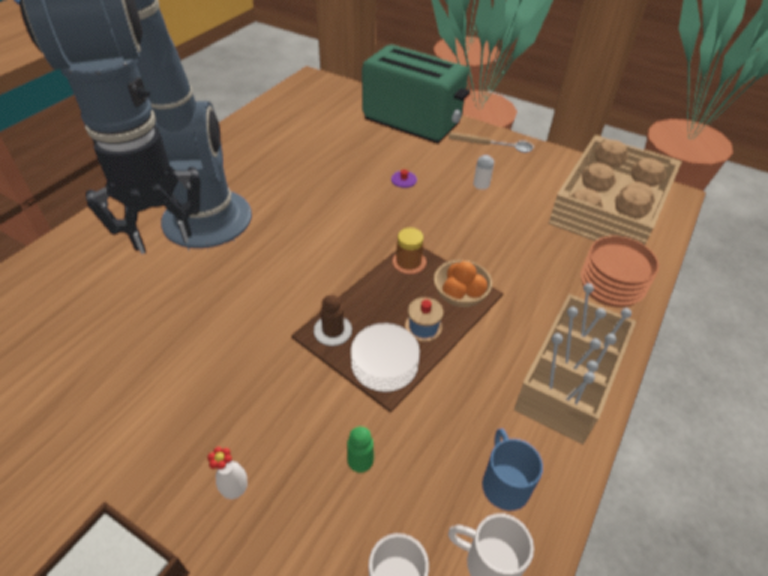

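View pics/t11.png

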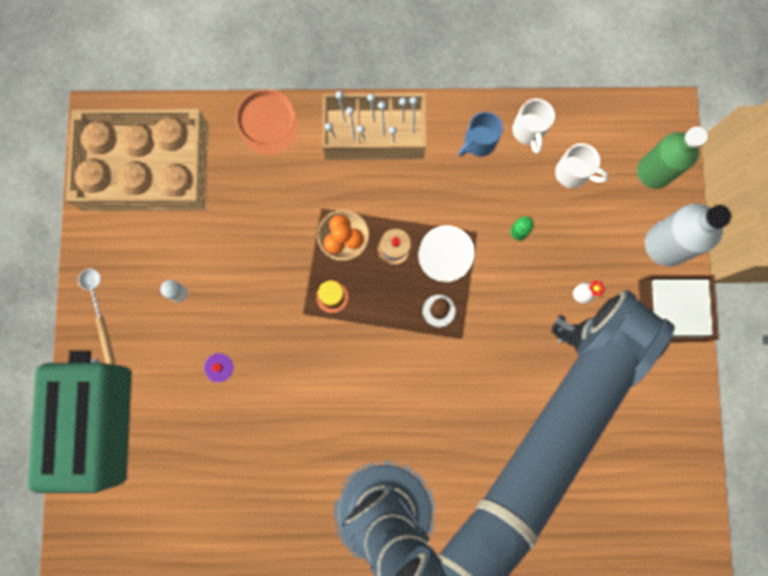

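All four stand upright on their rounds: mill (332,315), honey (410,250) and lidded ramekin (425,318) in the scene view. The vase stands at (230,478). Last, a numeric check in the same top camera, where calibration bias cancels.

Run:
```python
from h import *
c=dict(np.load("t11.npz"));t=dict(np.load("top.npz"));s=dict(np.load("s11.npz"))
def b(c,lo,hi,win): return blobs(hsvmask(c["img"],lo,hi),win)[0]
q=b(c,(22,120,100),(34,255,255),(205,185,235,210));print(q,"honey-clay",(onz(c,*q[1],.092)-onz(c,220.9,197.7,.016))[:2].round(4))
q=b(c,(8,20,160),(28,140,255),(248,150,278,175));print(q);x,y,w,h=q[2];print("lid-cork",(onz(c,x+w/2-.5,y+h/2-.5,.068)-onz(c,262.2,165.4,.016))[:2].round(4))
m=cv2.inRange(cv2.cvtColor(c["img"],cv2.COLOR_RGB2HSV)[:,:,2],0,110)
q=blobs(m,(283,197,302,216))[0];print(q,"mill-white",(onz(c,*q[1],.065)-onz(c,292.2,206.7,.016))[:2].round(4))
for k in (t,c): print("vase",b(k,(0,0,150),(179,40,255),(377,182,409,208)))
# wrist w10: lid vs ramekin
w=dict(np.load("w10.npz"));q=b(w,(8,20,130),(28,150,255),(215,140,290,200));print(q)
print("lid disc",onz(w,380/1.5,255/1.5,.068)[:2],"knob",onz(w,380/1.5,260/1.5,.09)[:2])
# scene: knob vs lid vs ramekin
q=b(s,(95,80,40),(125,255,255),(265,205,300,230));print("ram body scene",q,onz(s,*q[1],.035)[:2])
q=b(s,(0,180,80),(6,255,255),(270,195,300,215));print("knob scene",q,onz(s,*q[1],.085)[:2])
```

```text
(208, [220.1, 194.7], [213, 187, 16, 17]) honey-clay [-0.0007 -0.0025]
(336, [262.7, 163.4], [252, 152, 22, 23])
lid-cork [-0.0026 -0.0001]
(72, [294.5, 206.0], [288, 200, 12, 12]) mill-white [-0.0037 -0.0039]
vase (116, [388.1, 195.3], [382, 189, 13, 13])
vase (120, [388.0, 195.3], [382, 189, 13, 13])
(2382, [252.3, 166.4], [225, 140, 56, 58])
lid disc [ 0.61295231 -0.0286265 ] knob [ 0.61304504 -0.02772812]
ram body scene (80, [281.8, 219.8], [274, 215, 17, 9]) [ 0.62122767 -0.04773131]Traceback (most recent call last):
  File "<stdin>", line 14, in <module>
  File "<stdin>", line 3, in b
IndexError: list index out of range
```

```bash
python3 -c "
from station import env
env.sleep(.2);env.job_done();print(env.observe()['clock'])"
```

```text
the job is handed in; nothing more can be done
the job is handed in; nothing more can be done
```

The board is set and the job is handed in, at about 42 s of the 109 s allowed. I placed the dark mill on white, the honey on terracotta and the blue ramekin on cork. The tan lid with the red knob is on the ramekin. The look-alikes were not touched.

**Last checks (top camera):**

| Thing | Measured offset | Limit |
|---|---|---|
| Honey from terracotta round | about 3 mm | 12 mm |
| Mill from white round | about 5 mm | 12 mm |
| Lid from cork round (stands in for the ramekin) | about 3 mm | 12 mm |
| Vase | within 0.1 px of its start | 20 mm |

- **Lid height:** it touched down 0.4 mm from the predicted seated height (limit 3 mm), and the wrist and scene pictures show it level.
- **Lid centring on the ramekin:** this was judged from wrist views before lowering, with measurements spread over about 2 mm (limit 6 mm).
- **Checks that failed:** the scene-view centring check gave nothing useful. Only part of the ramekin's side was visible, so I discarded that reading, and the knob was not found by the colour mask.
- **Disagreements:** early on, the top and scene views disagreed by up to 14 mm on the loose things and about 4 mm on the rounds. I used the wrist camera's values from close range instead.

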